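Load a die block into a soft-closing sprung vice

ROBOT

A 6-joint arm with a two-finger parallel gripper is mounted at the origin on the work surface. World frame = base frame: x ahead of the robot, y to its left, z up, the work surface at z = 0. Lengths are in m, angles in rad, forces in N, time in s.
With the tool pointing down it reaches from about 0.35 to 0.975 m from the base axis. Payload 17.4 kg.
Tool frame: the origin (TCP) lies on the centre line of the jaws, within the pads' length; the fingertips stand 25 mm ahead of it and the grasp point (between the pads) lies 6 mm ahead of it; z points along the fingers, y is the line along which they close (so a half turn about z gives the same grasp; the last joint's range is limited). The gripper opens to 85 mm and grips with 20 to 120 N. Pads are 22 mm wide; open, the fingers measure 114 mm over their backs; the gripper's body (76 mm by 85 mm) begins 54 mm behind the grasp point. The pads swing forward as they close: fully open they stand 13 mm farther back than shut.
Start: joints at [1.097, 0.116, 1.442, -0, 1.584, -0.038], TCP at [0.285, 0.612, 0.256] pointing down, gripper open.
Joint ranges: [-2.83, 2.83], [-0.83, 2.19], [0.07, 2.5], [-1.14, 4.28], [0.01, 3], [-2.97, 2.97]. Speed limits (rad/s): [1.89, 1.89, 2.22, 3.14, 3.14, 3.14].

INTERFACE

Orientations are given as a rotation vector (axis times angle).
In Python, from station import bot, vision gives the robot as it stands.
- The arm moves only by the shell command python3 -m crank 'ROWS' [FORCE]. ROWS is JSON, a list that holds one entry, the list of rows, each a list of 5 numbers: the closure, from -1 (fully open) to 1 (shut), then the shift along the tool's x, y, z in cm, then the turn about the tool's z in rad. A call has 1 to 10 rows; each row is the pose to reach, as a shift and turn from the pose commanded when the call began, along the tool's axes at that moment; what a row does not reach only later rows make up. A row lasts 1/12 s, in which the tool goes at most 41.7 mm and 7.16 degrees, less where a joint would pass 70% of its speed; a pose out of reach is approached as far as the arm can. A call with a gripper value outside its range is refused whole. The fingers move at their own pace and stop on an object; FORCE is the grip in N (left out, the last holds). Time passes only in rows, so rows that repeat a pose let the fingers close. It gives the time, the measured TCP pose, the force, the opening and the grip force at its end, in the units of the state.
- bot.read_state(): the state, without advancing time (a new reading comes with each control period).
- vision.snapshot(name): name is "side" or "top" or "wrist"; returns a dict with "image" (420x560x3 uint8, red, green, blue), "K" (3x3 intrinsics, pixels), "eye" and "orientation" of the camera in the world; the wrist camera has in their place "tool_from_camera" (4x4, takes a point from camera to tool coordinates, whose origin is the TCP and whose axes are the flange's). Camera axes: x right, y down, z forward; pixel columns grow to the right and rows downward; lengths in m; the calibration is good to about 2 mm. A picture is of the moment at which its call begins: read the wrist's pose just before it. There is no depth.
- bot.sign_off(): hands the job in; it is judged then, once.
Trained networks look in a picture, given as the dict that the camera call returned (one of the last four; its "shot" number tells which), for a name from the list of things; names that differ only in an ending like _2 or _b are one class to them, and where a whole thing is asked for, a point or a joint stands for the part that bears it (a point fixed in the world has none). Each returns a list of dicts, best first, with "conf" (0 to 1); they miss things now and then, are a little off and sometimes report something else, mostly with a low value. They report only what shows in the picture. A call takes as long as a camera call. They do not tell look-alikes from the thing itself.
- vision.cut_out(query, picture): "region" (420x560 bool, what is visible of it) and "box" ([left, top, width, height] in pixels, round what is visible of it).
The state is a dict: "time_s": time; "joints": joint angles; "dq": joint speeds; "joint_efforts": joint torques, N m; "tool_pos": TCP position; "tcp_rot": TCP orientation; "wrist_force": force on the tool from outside, world axes, zero at the start; "torque": the same for the moment, N m; "finger_gap": finger opening in m; "grip_force": force on a finger pad.
Only numpy, scipy, OpenCV 4.12 (cv2) and the standard library are available. Lean on these libraries where they do the work, as an engineer would, in place of code of your own. Each camera call takes 0.05 s, during which the arm holds its last target. There are 200 camera calls.

TASK

Clamp the blue die block in the green soft-closing vice: press the sprung jaw well back (its yellow paddle is there for that), then before the jaw has crept shut slide the block, never lifting it off the base plate, along the steel fence and home against the back stop. Leave the jaw to close on it, so that in the end the block lies flat and square, held between fence and jaw; do not knock any of the other things about.

Things in the scene. Friction and masses are not known exactly. Their poses are not given: they have to be found in the camera images.
- fixture: Soft-closing sprung vice, bolted down: green base plate 12 thick. Origin on its underside, z up; x is the way the block slides in, y the way the jaw opens. In this frame (mm): plate x -140..85, y -70..200; jaw x 0..60, its front end x = 0 is the mouth; the open plate before it (x below 0) is the loading apron. Behind the jaw's travel an aluminium damper, y 100..197, top z = 54.
- fence (a point): Top edge of the steel fence's inner face, at the mouth (vice x = 0, y = -40, z = 36 mm). The fence is fixed, runs along the vice's x from -120 to 75 mm, is 15 thick; its inner face looks to +y.
- back_stop (a point): Top edge of the steel back stop's face (vice x = 60, z = 36 mm; y -40..4). The face looks to -x; the block's leading end comes to rest against it.
- jaw (a joint): Travel of the sprung jaw along vice +y, m: 0 shut, 0.09 fully back. Gap between fence and jaw = 14 mm + travel: 0.030 when clamping the block. Jaw top z = 41 mm. Spring 4 N shut, 5.8 N fully back, plus damper 900 N per m/s both ways: pressing at 15 mm/s takes 19 N, faster more. Released it creeps shut at about 6 mm/s (10 s from fully back until the block no longer fits). It may be re-pressed.
- paddle (a point): Centre of the pressing face of the yellow upright paddle on the jaw (moves with it), 72 mm above the bench. The face looks to vice -y and is pressed to +y; 44 wide along x (vice x 8..52), 40 to 96 mm above the bench, set back 6 mm from the clamping face (vice y = -20 mm when shut). It stands above fence, block and jaw: closed fingers can press it from over the gap.
- nest (a point): Point on the base plate's top face (12 mm above the bench) where the origin of the clamped block belongs: 30 mm before the back stop face, 22 mm from the fence. Axes as the vice's.
- die_block: Blue die block, 60 long (x) x 44 wide (y) x 30 high, 0.3 to 0.6 kg, two dark bores on top; origin at the centre of its underside. Starts flat on the loading apron near the fence, its length roughly along the vice's x.
- bush: small brass bush standing on the vice's base plate, outer diameter 34, height 28; bystander
- spare_die: bare steel spare die block 60 x 44 x 30 on the bench; bystander, not the one to clamp
- flange: copper-coloured hub flange, disc diameter 120, 50 high; bystander
- hammer: hammer lying on the bench; bystander
- wrench: wrench lying on the bench; bystander
- pot: open aluminium pot, rim diameter 150, 80 high; bystander
- collar: dark steel collar, diameter 80, 35 high; bystander
Things that resemble listed ones, but are neither listed nor needed, are in the scene too. There is more than one size of the die_block; the one meant has the size given above.

How it is judged:
By the outcome, as a careful person would: the job done as asked, in the order asked, and still so for the second after the job is handed in, with the robot touching nothing.
It also fails if it takes over 67 s, if anything falls off the work surface, if the arm or the gripper's body presses on something with over 40 N, if the wrist force passes 120 N, or if a joint passes its speed limit or range.

## Working session

There is one attempt and no reset: what is moved stays moved. The work goes in short steps, Python scripts to look and compute and a shell command to move; the robot and the scene stay as the last step left them, time stands still between calls to the robot, and variables do not carry over. Pictures are saved under pics/ and viewed, at most 10 in all, crops included, and the job is handed in when it is done.

```bash
ls; mkdir -p pics; cat > h.py <<'E'
import numpy as np, cv2
from station import bot, vision
from scipy.spatial.transform import Rotation as R
def snap(n):
    s=bot.read_state(); p=vision.snapshot(n)
    if n=='wrist':
        T=np.eye(4);T[:3,:3]=R.from_rotvec(s['tcp_rot']).as_matrix();T[:3,3]=s['tool_pos']
        C=T@np.array(p['tool_from_camera']);p['e']=C[:3,3];p['R']=C[:3,:3]
    else:
        p['e']=np.array(p['eye']);o=np.array(p['orientation'])
        p['R']=o if o.shape==(3,3) else R.from_rotvec(o).as_matrix()
    return p
def ray(p,u,v,z):
    d=p['R']@np.linalg.solve(np.array(p['K']),[u,v,1.]);return p['e']+d*(z-p['e'][2])/d[2]
def proj(p,X):
    c=(np.atleast_2d(X)-p['e'])@p['R'];q=c@np.array(p['K']).T;return q[:,:2]/q[:,2:]
def save(p,n): cv2.imwrite('pics/'+n,cv2.cvtColor(p['image'],cv2.COLOR_RGB2BGR))
E
python3 - <<'E'
from h import *
s=bot.read_state();print({k:np.round(v,3) for k,v in s.items()})
ps=[snap('top'),snap('side')]
print(ps[0]['eye'],ps[0]['orientation'],ps[1]['eye'])
ims=[cv2.cvtColor(p['image'],cv2.COLOR_RGB2BGR) for p in ps]
for n,p in zip(['t1','s1'],ps): save(p,n+'.png')
for q in ['die_block','fixture','paddle','bush','spare_die']:
    for p,n in zip(ps,['top','side']):
        print(q,n,[(round(d['conf'],2),d['box'],np.round(ray(p,d['box'][0]+d['box'][2]/2,d['box'][1]+d['box'][3]/2,.04),3)) for d in vision.cut_out(q,p)])
E
```

```text
pics
{'time_s': np.float64(0.0), 'joints': array([ 1.097,  0.116,  1.442,  0.   ,  1.584, -0.038]), 'dq': array([ 0.   ,  0.001, -0.001,  0.002, -0.   , -0.001]), 'joint_efforts': array([-1.0000e-03, -7.3200e+01, -6.3249e+01, -0.0000e+00,  6.0000e-03,
       -0.0000e+00]), 'tool_pos': array([0.285, 0.612, 0.256]), 'tcp_rot': array([-6.790e-01, -3.067e+00,  2.000e-03]), 'wrist_force': array([ 0.17 ,  0.531, -0.165]), 'torque': array([-0.006,  0.03 , -0.027]), 'grip_force': np.float64(0.0), 'finger_gap': np.float64(0.085)}
[ 0.36753248 -0.01214967  1.38317229] [-2.15620747  2.17218234 -0.08905618] [ 0.13035261 -0.92070155  0.82222442]
die_block top [(0.7, [349.1, 223.6, 29.5, 34.8], array([ 0.414, -0.239,  0.04 ])), (0.55, [305.2, 186.4, 12.1, 19.0], array([ 0.544, -0.092,  0.04 ])), (0.5, [236.7, 142.2, 104.2, 85.4], array([ 0.576, -0.028,  0.04 ])), (0.46, [353.1, 184.4, 15.6, 17.5], array([ 0.55 , -0.234,  0.04 ]))]
die_block side [(0.69, [274.2, 286.8, 37.4, 28.6], array([ 0.403, -0.268,  0.04 ])), (0.59, [308.1, 231.7, 26.9, 17.1], array([ 0.547, -0.096,  0.04 ])), (0.58, [340.2, 277.4, 14.4, 21.2], array([ 0.536, -0.27 ,  0.04 ]))]
fixture top [(0.7, [239.9, 148.9, 99.7, 80.8], array([ 0.563, -0.031,  0.04 ]))]
fixture side [(0.61, [267.2, 190.0, 111.0, 81.7], array([ 0.565, -0.062,  0.04 ]))]
paddle top [(0.73, [279.6, 159.7, 42.0, 19.1], array([ 0.621, -0.062,  0.04 ]))]
paddle side [(0.8, [336.6, 216.2, 29.8, 30.0], array([ 0.637, -0.088,  0.04 ]))]
bush top [(0.58, [262.1, 200.0, 14.0, 12.0], array([0.516, 0.029, 0.04 ]))]
bush side [(0.56, [288.0, 214.3, 14.6, 13.0], array([0.512, 0.001, 0.04 ]))]
spare_die top [(0.85, [394.5, 247.7, 25.0, 24.0], array([ 0.36 , -0.359,  0.04 ]))]
spare_die side [(0.72, [273.2, 333.5, 37.2, 31.0], array([ 0.356, -0.386,  0.04 ]))]
```

```bash
python3 - <<'E'
import cv2,numpy as np
a=cv2.imread('pics/t1.png')[120:270,220:430];b=cv2.imread('pics/s1.png')[170:320,240:450]
a,b=[cv2.resize(x,None,fx=2.85*1.3,fy=2.85*1.3,interpolation=cv2.INTER_CUBIC) for x in (a,b)]
cv2.imwrite('pics/t1c.png',a);cv2.imwrite('pics/s1c.png',b);print(a.shape)
E
```

```text
(556, 778, 3)
```

View pics/t1c.png

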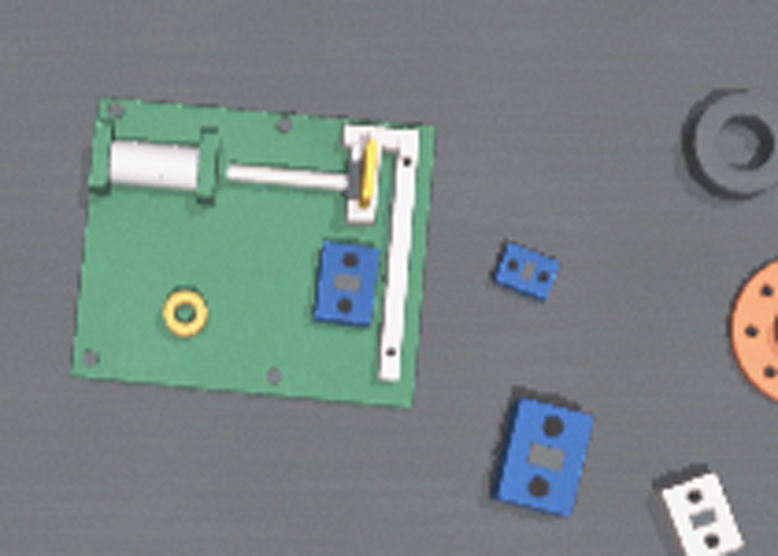

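View pics/s1c.png

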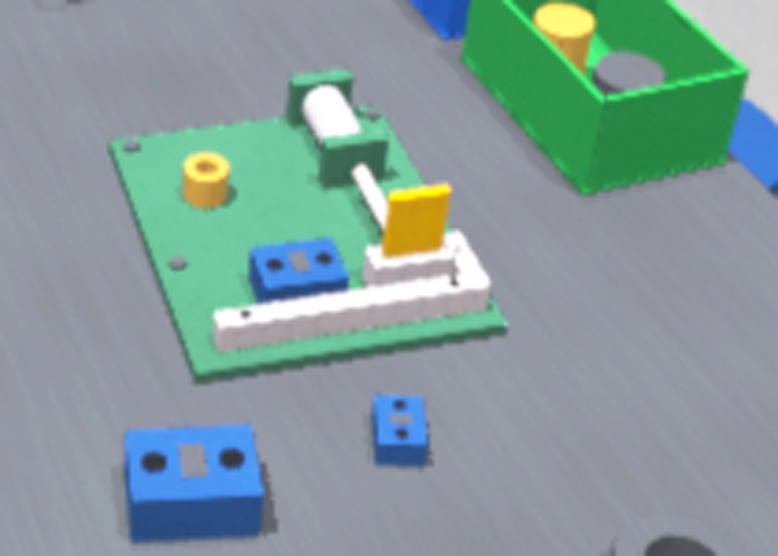

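The top crop shows the green plate with the right-size blue block on the apron at (347,283) in the crop, which is full-image (314,196). The fence is to its right, the paddle is at (369,172), and the bush is well clear at (185,313). The blue blocks off the plate are look-alikes of another size.

```bash
cat >> h.py <<'E'
def vice(W,V): # 2D rigid fit world<-vice
    W,V=np.array(W)[:,:2],np.array(V)/1000.
    a=W-W.mean(0);b=V-V.mean(0);th=np.arctan2((b[:,0]*a[:,1]-b[:,1]*a[:,0]).sum(),(a*b).sum())
    M=np.array([[np.cos(th),-np.sin(th)],[np.sin(th),np.cos(th)]]);t=W.mean(0)-M@V.mean(0)
    return th,t,M,(W-(V@M.T+t))*1000
E
python3 - <<'E'
from h import *
p=snap('top');f=lambda u,v,z:ray(p,220+u/3.705,120+v/3.705,z)
th,t,M,r=vice([f(*c,.012) for c in [(435,127),(100,98),(410,407),(73,377)]],[(85,-70),(85,200),(-140,-70),(-140,200)])
print(th,t,r.round(1))
for c in [(326,241),(378,246),(367,326),(314,318)]:print((M.T@(f(*c,.042)[:2]-t)*1000).round(1))
print('bush',M.T@(f(185,313,.04)[:2]-t)*1000)
Rt=R.from_rotvec(bot.read_state()['tcp_rot']).as_matrix();print(Rt.round(3))
for g in [(-40,0),(30,-28),(-120,-18)]:
    w=np.r_[M@np.array(g)/1000+t,0];print(g,w,'tool shift cm',(Rt.T@(w-bot.read_state()['tool_pos'])*100).round(1))
w=snap('wrist');print(w['tool_from_camera'],w['K'])
E
```

```text
-0.09886000639053016 [ 0.59277805 -0.0952053 ] [[-0.4  1. ]
 [-0.8 -1.4]
 [ 1.1  2.6]
 [ 0.1 -2.2]]
[-19.1  10.4]
[-19.4 -29.9]
[-82.1 -26.6]
[-79.6  14.5]
bush [-84.47135239 113.74886288]
[[-0.907  0.422 -0.   ]
 [ 0.422  0.907  0.   ]
 [ 0.     0.    -1.   ]]
(-40, 0) [ 0.55297336 -0.09125734  0.        ] tool shift cm [-54.  -52.4  25.6]
(30, -28) [ 0.619868   -0.12602956  0.        ] tool shift cm [-61.5 -52.8  25.6]
(-120, -18) [ 0.47158739 -0.10127353  0.        ] tool shift cm [-47.  -56.8  25.6]
[[-2.98996924e-04 -9.52918785e-01 -3.03225493e-01  7.82140542e-02]
 [ 9.99999752e-01 -9.14622947e-05 -6.98624345e-04 -7.23842527e-04]
 [ 6.37998563e-04 -3.03225626e-01  9.52918576e-01 -1.17760513e-01]
 [ 0.00000000e+00  0.00000000e+00  0.00000000e+00  1.00000000e+00]] [[311.13196265   0.         278.15888061]
 [  0.         311.13196265 205.28624909]
 [  0.           0.           1.        ]]
```

```bash
python3 -m crank '[[[1,-27,-26,0,-0.337],[1,-27,-26,0,-0.337],[1,-27,-26,0,-0.337],[1,-27,-26,0,-0.337],[1,-27,-26,0,-0.337],[1,-27,-26,0,-0.337],[1,-27,-26,0,-0.337],[1,-27,-26,0,-0.337],[1,-27,-26,0,-0.337],[1,-27,-26,0,-0.337]]]' 40
python3 - <<'E'
from h import *
s=bot.read_state();Rt=R.from_rotvec(s['tcp_rot']).as_matrix();print(Rt.round(3),s['time_s'])
print((Rt.T@(np.array([.553,-.091,.256])-s['tool_pos'])*100).round(1))
E
```

```text
time_s: 1.53
tool_pos: [0.4218, 0.2571, 0.2568]
tcp_rot: [0.162, 3.136, -0.001]
wrist_force: [-1.1, 0.7, -0.4]
finger_gap: 0.0001
grip_force: 0.0
[[-0.995  0.103  0.002]
 [ 0.103  0.995 -0.001]
 [-0.002 -0.001 -1.   ]] 1.5333
[-16.6 -33.3   0.1]
```

```bash
python3 -m crank '[[[1,-16.6,-33.3,0,0],[1,-16.6,-33.3,0,0],[1,-16.6,-33.3,0,0],[1,-16.6,-33.3,0,0],[1,-16.6,-33.3,0,0],[1,-16.6,-33.3,0,0],[1,-16.6,-33.3,0,0],[1,-16.6,-33.3,0,0],[1,-16.6,-33.3,0,0],[1,-16.6,-33.3,0,0]]]'
python3 - <<'E'
from h import *
p=snap('wrist');s=bot.read_state();print(s['tool_pos'],s['time_s'])
np.savez('w1.npz',e=p['e'],R=p['R'],K=p['K'])
im=cv2.cvtColor(p['image'],cv2.COLOR_RGB2BGR);cv2.imwrite('pics/w1.png',cv2.resize(im,(784,588),interpolation=cv2.INTER_CUBIC))
E
```

```text
time_s: 2.37
tool_pos: [0.5535, -0.0907, 0.2557]
tcp_rot: [-0.161, -3.137, 0.002]
wrist_force: [0.1, 0.7, -0.4]
finger_gap: -0.0002
grip_force: 0.0
[ 0.55282459 -0.08831847  0.25573778] 2.4167
```

View pics/w1.png

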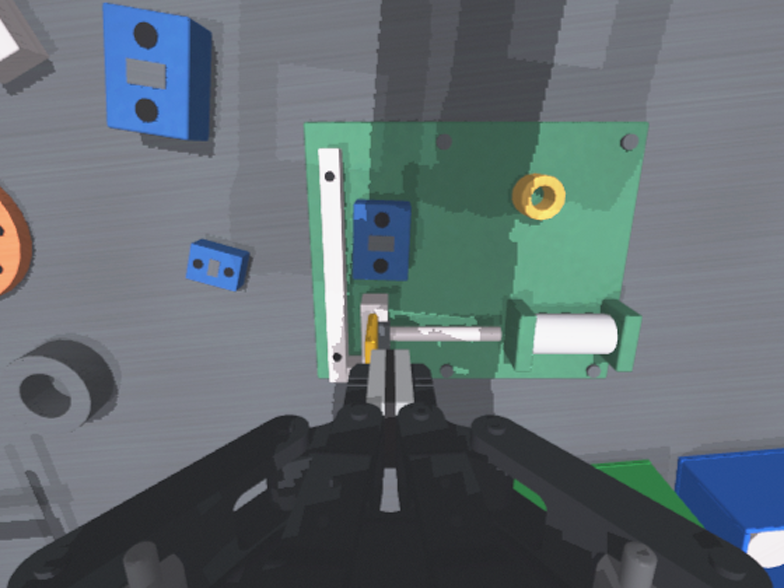

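The wrist view shows the block top between (354,201) and (408,280), and the fence's inner edge running from (340,149) to (347,380). The gap between the block and the fence is clearly visible. The plate corners are at (305,123), (648,123) and (318,378).

```bash
python3 - <<'E'
from h import *
p=dict(np.load('w1.npz'));f=lambda u,v,z:ray(p,u/1.4,v/1.4,z)
im=cv2.imread('pics/w1.png')
W=[f(305,123,.012),f(648,123,.012),f(318,378,.012),f(340,149,.036),f(319,149,.036)]
th,t,M,r=vice(W,[(-140,-70),(-140,200),(85,-70),(-120,-40),(-120,-55)])
print(th,t);print(r.round(1))
hsv=cv2.cvtColor(im,cv2.COLOR_BGR2HSV)
m=cv2.inRange(hsv,(100,120,110),(125,255,255));m[:, :340]=0;m[:190]=0;m[300:]=0;m[:,430:]=0
c=max(cv2.findContours(m,0,2)[0],key=cv2.contourArea);b=cv2.boxPoints(cv2.minAreaRect(c));print(b)
for q in b:print((M.T@(f(*q,.042)[:2]-t)*1000).round(1))
for n,q in [('fence in end',(347,380,.036)),('jaw TL',(362,294,.041)),('jaw TR',(388,294,.041)),('bush',(539,197,.04))]:print(n,(M.T@(f(*q)[:2]-t)*1000).round(1))
np.savez('v.npz',th=th,t=t,M=M)
s=bot.read_state();Rt=R.from_rotvec(s['tcp_rot']).as_matrix();print(s['time_s'],s['tool_pos'],'toolx in vice',M.T@Rt[:2,0])
E
```

```text
-0.10435502153730829 [ 0.59499623 -0.09305591]
[[ 0.9  1.1]
 [ 0.3 -2.3]
 [-1.3  0.7]
 [ 0.1  0.5]
 [ 0.1 -0.1]]
[[349.7382  278.2369 ]
 [353.6783  199.43393]
 [410.53616 202.27682]
 [406.59604 281.0798 ]]
[-22.3 -34.4]
[-83.9 -29.8]
[-81.9  12.9]
[-20.   10.7]
fence in end [ 72.  -39.8]
jaw TL [ -8.8 -25. ]
jaw TR [-8.8 -4. ]
bush [-85.7 109.7]
2.4167 [ 0.55282459 -0.08831847  0.25573778] toolx in vice [-0.9999981  -0.00172705]
```

```bash
python3 -m crank '[[[1,1,2.5,3,0],[1,1,4.6,6,0],[1,1,4.6,10,0],[1,1,4.6,14,0],[1,1,4.6,17,0],[1,1,4.6,19,0],[1,1,4.6,20.6,0],[1,1,4.6,20.6,0],[1,1,4,20.6,0],[1,1,3.4,20.6,0]]]'
python3 -m crank '[[[1,0,-0.2,0,0],[1,0,-0.4,0,0],[1,0,-0.6,0,0],[1,0,-0.8,0,0],[1,0,-1,0,0],[1,0,-1.1,0,0],[1,0,-1.2,0,0],[1,0,-1.3,0,0],[1,0,-1.3,0,0]]]'
python3 - <<'E'
from h import *
v=np.load('v.npz');s=bot.read_state();print(v['M'].T@(s['tool_pos'][:2]-v['t'])*1000)
p=snap('wrist')
cv2.imwrite('pics/w2.png',cv2.resize(cv2.cvtColor(p['image'],cv2.COLOR_RGB2BGR),(784,588)))
E
```

```text
time_s: 3.25
tool_pos: [0.5462, -0.0506, 0.0518]
tcp_rot: [0.153, 3.136, -0.0]
wrist_force: [-0.4, 0.0, 0.4]
finger_gap: 0.0001
grip_force: 0.0
time_s: 4.0
tool_pos: [0.5445, -0.0636, 0.0505]
tcp_rot: [0.155, 3.137, 0.0]
wrist_force: [0.4, 3.7, 1.7]
finger_gap: -0.0003
grip_force: 1.8
[-53.25371053  24.08296605]
```

View pics/w2.png

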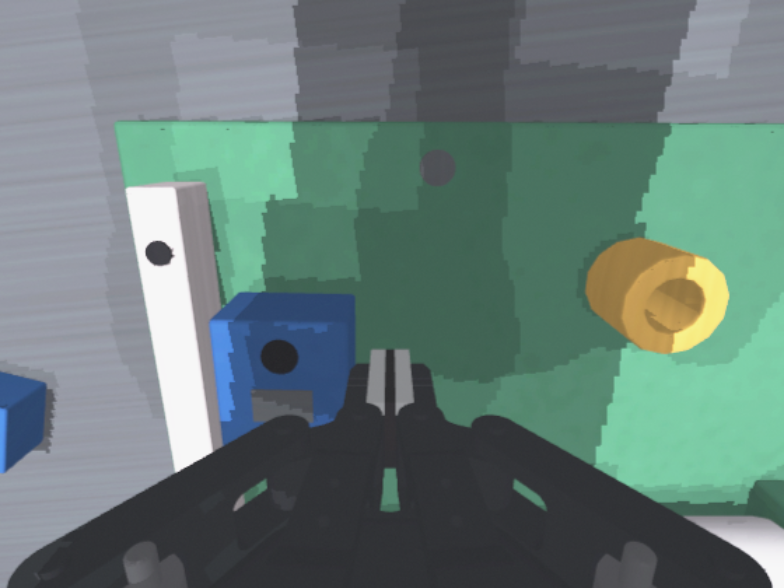

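The block moves with the finger and is now a few mm from the fence. I'll push gently until it makes contact.

```bash
python3 -m crank '[[[1,0,-0.1,0,0],[1,0,-0.2,0,0],[1,0,-0.3,0,0],[1,0,-0.35,0,0],[1,0,-0.35,0,0]]]'; python3 - <<'E'
from h import *
v=np.load('v.npz');s=bot.read_state();print(v['M'].T@(s['tool_pos'][:2]-v['t'])*1000,v['M'].T@s['wrist_force'][:2])
E
python3 -m crank '[[[1,0,-0.1,0,0],[1,0,-0.2,0,0],[1,0,-0.2,0,0]]]'; python3 - <<'E'
from h import *
v=np.load('v.npz');s=bot.read_state();print(v['M'].T@(s['tool_pos'][:2]-v['t'])*1000,v['M'].T@s['wrist_force'][:2])
E
```

```text
time_s: 4.47
tool_pos: [0.5441, -0.0672, 0.0504]
tcp_rot: [0.155, 3.138, -0.0]
wrist_force: [1.2, 3.7, 3.5]
finger_gap: -0.0001
grip_force: 2.0
[-53.30420004  20.40753948] [0.81874909 3.7601492 ]
time_s: 4.72
tool_pos: [0.5439, -0.0692, 0.0503]
tcp_rot: [0.155, 3.138, -0.0]
wrist_force: [0.4, 4.3, 2.7]
finger_gap: 0.0001
grip_force: 1.9
[-53.31881288  18.37376614] [-0.02959306  4.3667669 ]
```

```bash
python3 -m crank '[[[1,0,-0.05,0,0],[1,0,-0.1,0,0],[1,0,-0.1,0,0]]]'|grep -E 'pos|force'; python3 -m crank '[[[1,0,-0.05,0,0],[1,0,-0.1,0,0],[1,0,-0.1,0,0]]]'|grep -E 'pos|force';python3 -m crank '[[[1,0,-0.05,0,0],[1,0,-0.1,0,0],[1,0,-0.1,0,0]]]'|grep -E 'pos|force'
```

```text
tool_pos: [0.5439, -0.07, 0.0503]
wrist_force: [0.6, 4.9, 3.1]
grip_force: 2.8
tool_pos: [0.5441, -0.0705, 0.0504]
wrist_force: [4.9, 11.1, 1.6]
grip_force: 5.9
tool_pos: [0.5441, -0.0707, 0.0505]
wrist_force: [5.8, 19.0, 2.7]
grip_force: 9.8
```

Contact with the fence is confirmed, so the block lies along it. Next I move to the front of the paddle.

```bash
python3 -m crank '[[[1,0,0.6,0,0],[1,0,0.6,-3,0],[1,0,0.6,-6,0],[1,0,0.6,-8,0],[1,-3,-1.5,-8,0],[1,-6,-4,-8,0],[1,-8.3,-5.8,-8,0],[1,-8.3,-5.8,-8,0],[1,-8.3,-5.8,-5,0],[1,-8.3,-5.8,-3,0]]]'; python3 - <<'E'
from h import *
v=np.load('v.npz');s=bot.read_state();print(v['M'].T@(s['tool_pos'][:2]-v['t'])*1000,v['M'].T@s['wrist_force'][:2])
p=snap('side');a=p['image'][170:320,240:450]
cv2.imwrite('pics/s2.png',cv2.resize(cv2.cvtColor(a,cv2.COLOR_RGB2BGR),None,fx=3.7,fy=3.7,interpolation=cv2.INTER_CUBIC))
s=bot.read_state();print(v['M'].T@(s['tool_pos'][:2]-v['t'])*1000,s['tool_pos'])
E
```

```text
time_s: 6.3
tool_pos: [0.6202, -0.1385, 0.0787]
tcp_rot: [-0.156, -3.137, 0.001]
wrist_force: [0.2, -1.0, -1.1]
finger_gap: -0.0003
grip_force: 0.0
[ 29.81435521 -42.61457116] [ 0.34856296 -0.99233324]
[ 29.87227654 -42.36763763] [ 0.62029275 -0.13830473  0.0776011 ]
```

View pics/s2.png

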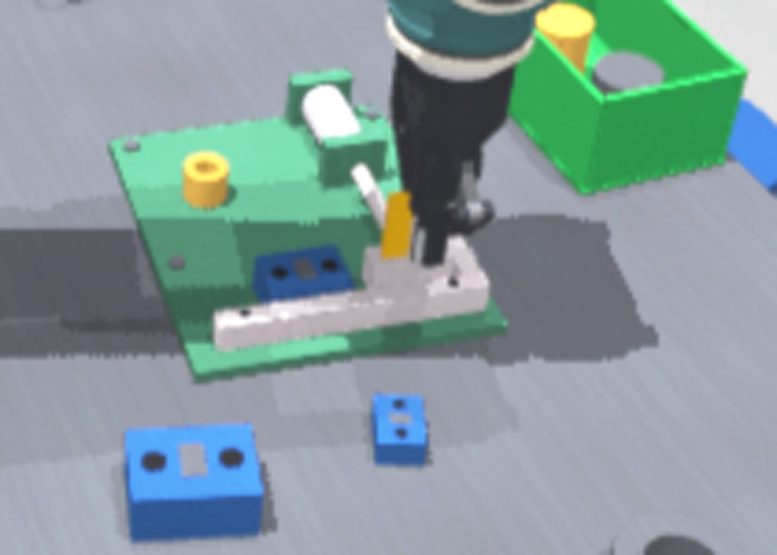

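```bash
python3 -m crank '[[[1,0,0.4,0,0],[1,0,0.7,0,0],[1,0,0.9,0,0],[1,0,1.1,0,0],[1,0,1.3,0,0],[1,0,1.5,0,0],[1,0,1.75,0,0],[1,0,2,0,0],[1,0,2.25,0,0],[1,0,2.5,0,0]]]'|grep -E 'pos|force'
python3 -m crank '[[[1,0,0.25,0,0],[1,0,0.5,0,0],[1,0,0.75,0,0],[1,0,1,0,0],[1,0,1.25,0,0],[1,0,1.5,0,0],[1,0,1.75,0,0],[1,0,2,0,0],[1,0,2.25,0,0],[1,0,2.5,0,0]]]'|grep -E 'time|pos|force'
python3 -m crank '[[[1,0,0.25,0,0],[1,0,0.5,0,0],[1,0,0.75,0,0],[1,0,1,0,0],[1,0,1.25,0,0],[1,0,1.5,0,0],[1,0,1.75,0,0],[1,0,2,0,0],[1,0,2.25,0,0],[1,0,2.5,0,0]]]'|grep -E 'time|pos|force'
python3 - <<'E'
from h import *
v=np.load('v.npz');s=bot.read_state();print(v['M'].T@(s['tool_pos'][:2]-v['t'])*1000,v['M'].T@s['wrist_force'][:2])
E
```

```text
tool_pos: [0.6228, -0.1164, 0.0816]
wrist_force: [-4.5, -28.8, 10.6]
grip_force: 11.7
time_s: 8.02
tool_pos: [0.6253, -0.0919, 0.0817]
wrist_force: [-4.8, -31.3, 11.3]
grip_force: 12.7
time_s: 8.85
tool_pos: [0.6279, -0.0671, 0.0817]
wrist_force: [-3.4, -32.2, 11.3]
grip_force: 13.0
[30.00971602 29.26054114] [ -0.05441912 -32.34769124]
```

```bash
python3 -m crank '[[[1,0,0.25,0,0],[1,0,0.5,0,0],[1,0,0.75,0,0],[1,0,1,0,0],[1,0,1.25,0,0],[1,0,1.5,0,0],[1,0,1.75,0,0],[1,0,2,0,0],[1,0,2.25,0,0],[1,0,2.4,0,0]]]'|grep -E 'time|pos|force'
python3 -m crank '[[[1,0.3,-0.8,0,0],[1,3.5,-2.5,0,0],[1,7,-4.5,0,0],[1,10.5,-6.4,0,0],[1,13.8,-7.1,0,0],[1,13.8,-7.1,0,0],[1,13.8,-7.1,0,0],[1,13.8,-7.1,1,0],[1,13.8,-7.1,2.5,0],[1,13.8,-7.1,2.5,0]]]'
python3 - <<'E'
from h import *
v=np.load('v.npz');s=bot.read_state();print(v['M'].T@(s['tool_pos'][:2]-v['t'])*1000,v['M'].T@s['wrist_force'][:2])
Rt=R.from_rotvec(s['tcp_rot']).as_matrix();print(v['M'].T@Rt[:2,0])
p=snap('top');a=p['image'][120:270,220:430]
cv2.imwrite('pics/t3.png',cv2.resize(cv2.cvtColor(a,cv2.COLOR_RGB2BGR),None,fx=3.7,fy=3.7,interpolation=cv2.INTER_CUBIC))
E
```

```text
time_s: 9.68
tool_pos: [0.6303, -0.0428, 0.0816]
wrist_force: [-2.8, -26.0, 12.9]
grip_force: 11.7
time_s: 10.52
tool_pos: [0.4854, -0.096, 0.0522]
tcp_rot: [-0.154, -3.134, -0.001]
wrist_force: [-0.3, 0.7, -1.0]
finger_gap: 0.0
grip_force: 0.0
[-108.72572486  -14.33497633] [-0.41601397  0.65100124]
[-0.99997421 -0.00617359]
```

View pics/t3.png

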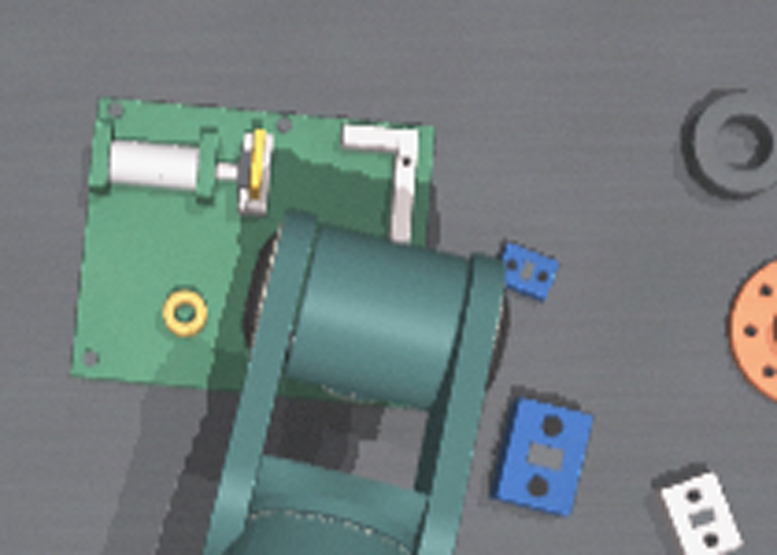

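The jaw is fully back and the apron is clear of everything but the block. I'll push the block in now.

```bash
python3 -m crank '[[[1,-0.5,-0.4,0,0],[1,-1,-0.4,0,0],[1,-1.5,-0.4,0,0],[1,-2,-0.4,0,0],[1,-2.6,-0.4,0,0],[1,-3.2,-0.4,0,0],[1,-3.8,-0.4,0,0],[1,-4.4,-0.4,0,0],[1,-5,-0.4,0,0],[1,-5.6,-0.4,0,0]]]'|grep -E 'time|pos|force'
python3 -m crank '[[[1,-0.5,0,0,0],[1,-1,0,0,0],[1,-1.5,0,0,0],[1,-2,0,0,0],[1,-2.4,0,0,0],[1,-2.7,0,0,0],[1,-3,0,0,0],[1,-3.2,0,0,0],[1,-3.3,0,0,0]]]'|grep -E 'time|pos|force'
python3 - <<'E'
from h import *
v=np.load('v.npz');s=bot.read_state();print(v['M'].T@(s['tool_pos'][:2]-v['t'])*1000,v['M'].T@s['wrist_force'][:2])
E
```

```text
time_s: 11.4
tool_pos: [0.5418, -0.106, 0.0556]
wrist_force: [-5.6, 0.5, 4.4]
grip_force: 2.7
time_s: 12.15
tool_pos: [0.5743, -0.1093, 0.0553]
wrist_force: [-5.8, 1.0, 4.0]
grip_force: 2.8
[-18.90112497 -18.30040566] [-5.85183189  0.42481927]
```

```bash
python3 -m crank '[[[1,-0.2,0,0,0],[1,-0.4,0,0,0],[1,-0.5,0,0,0],[1,-0.6,0,0,0],[1,-0.6,0,0,0]]]'|grep -E 'time|pos|force'
for i in 1; do python3 -m crank '[[[1,-0.1,0,0,0],[1,-0.2,0,0,0],[1,-0.2,0,0,0]]]'|grep -E 'time|pos|force'; done
```

```text
time_s: 12.57
tool_pos: [0.5802, -0.1099, 0.0553]
wrist_force: [-2.2, -0.1, 1.7]
grip_force: 1.0
time_s: 12.82
tool_pos: [0.5822, -0.1101, 0.0553]
wrist_force: [-2.8, 1.0, 2.5]
grip_force: 1.1
```

```bash
python3 -m crank '[[[1,-0.1,0,0,0],[1,-0.2,0,0,0],[1,-0.2,0,0,0]]]'|grep -E 'time|pos|force'
python3 -m crank '[[[1,-0.1,0,0,0],[1,-0.1,0,0,0]]]'|grep -E 'time|pos|force'
```

```text
time_s: 13.07
tool_pos: [0.5825, -0.1101, 0.0552]
wrist_force: [-21.7, 2.5, 14.4]
grip_force: 11.0
time_s: 13.23
tool_pos: [0.5827, -0.1101, 0.0552]
wrist_force: [-31.6, 5.4, 20.1]
grip_force: 16.0
```

The block is home: the force rises sharply at TCP x ≈ -11 mm, as predicted. I'll retract and watch the jaw close.

```bash
python3 -m crank '[[[1,0.3,0,0,0],[1,1.5,0,0,0],[1,3,0,0,0],[1,4,0,-3,0],[1,4,0,-7,0],[1,4,0,-11,0],[1,4,0,-15,0],[1,4,0,-18,0],[1,4,0,-18,0],[1,4,0,-18,0]]]'|grep -E 'time|pos|force'
for i in 1 2 3 4 5 6 7 8 9 10; do python3 -m crank '[[[1,0,0,0,0],[1,0,0,0,0],[1,0,0,0,0],[1,0,0,0,0],[1,0,0,0,0],[1,0,0,0,0],[1,0,0,0,0],[1,0,0,0,0],[1,0,0,0,0],[1,0,0,0,0]]]'|grep time; done
python3 - <<'E'
from h import *
p=snap('wrist');np.savez('w4.npz',e=p['e'],R=p['R'],K=p['K'])
cv2.imwrite('pics/w4.png',cv2.resize(cv2.cvtColor(p['image'],cv2.COLOR_RGB2BGR),(784,588),interpolation=cv2.INTER_CUBIC))
p=snap('side');a=p['image'][170:320,240:450]
cv2.imwrite('pics/s4.png',cv2.resize(cv2.cvtColor(a,cv2.COLOR_RGB2BGR),None,fx=3.7,fy=3.7,interpolation=cv2.INTER_CUBIC))
E
```

```text
time_s: 14.07
tool_pos: [0.5459, -0.1066, 0.2371]
wrist_force: [0.2, -0.4, -1.2]
grip_force: 0.0
time_s: 14.9
time_s: 15.73
time_s: 16.57
time_s: 17.4
time_s: 18.23
time_s: 19.07
time_s: 19.9
time_s: 20.73
time_s: 21.57
time_s: 22.4
```

View pics/w4.png

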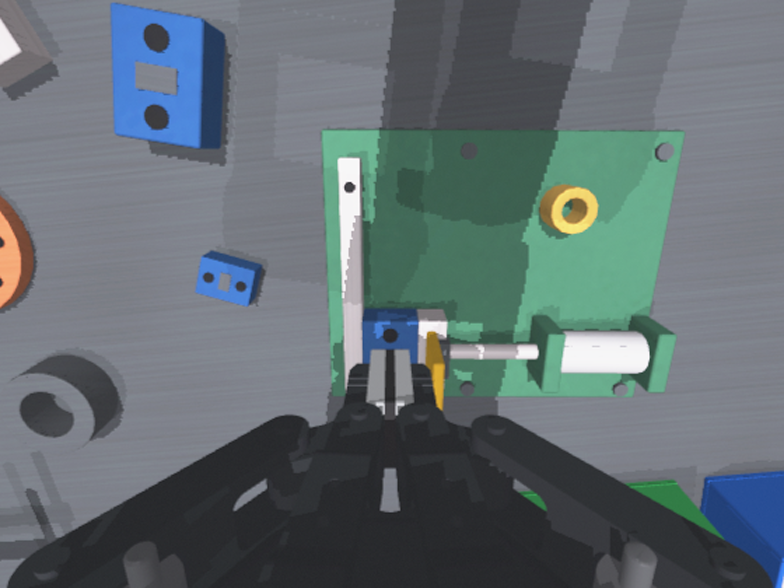

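View pics/s4.png

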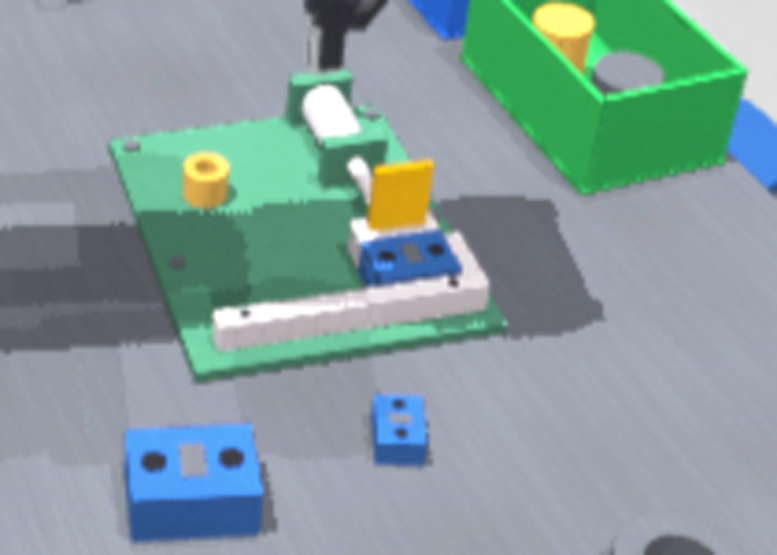

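Both views show the block flat between fence and jaw, with its rear end flush with the jaw front at row 310. One unobstructed look will confirm the fit at the back stop.

```bash
python3 -m crank '[[[1,4,0,0,0],[1,8,0,0,0],[1,12,0,0,0],[1,12,0,0,0],[1,12,0,0,0]]]'|grep -E 'time|pos|force'
python3 - <<'E'
from h import *
p=snap('wrist');a=cv2.cvtColor(p['image'],cv2.COLOR_RGB2BGR)[140:300,200:400]
cv2.imwrite('pics/w5.png',cv2.resize(a,None,fx=3.7,fy=3.7,interpolation=cv2.INTER_CUBIC))
v=np.load('v.npz')
f=lambda x,y,z:proj(p,[*(v['M']@[x/1000,y/1000]+v['t']),z])[0]
for q in [(0,-40,.042),(0,4,.042),(60,-40,.042),(60,4,.042)]:print(q,((f(*q)-[200,140])*3.7).round())
E
```

```text
time_s: 22.92
tool_pos: [0.4248, -0.0945, 0.2363]
wrist_force: [0.3, -0.1, 0.9]
grip_force: 0.0
(0, -40, 0.042) [225. 676.]
(0, 4, 0.042) [361. 676.]
(60, -40, 0.042) [227. 823.]
(60, 4, 0.042) [356. 824.]
```

View pics/w5.png

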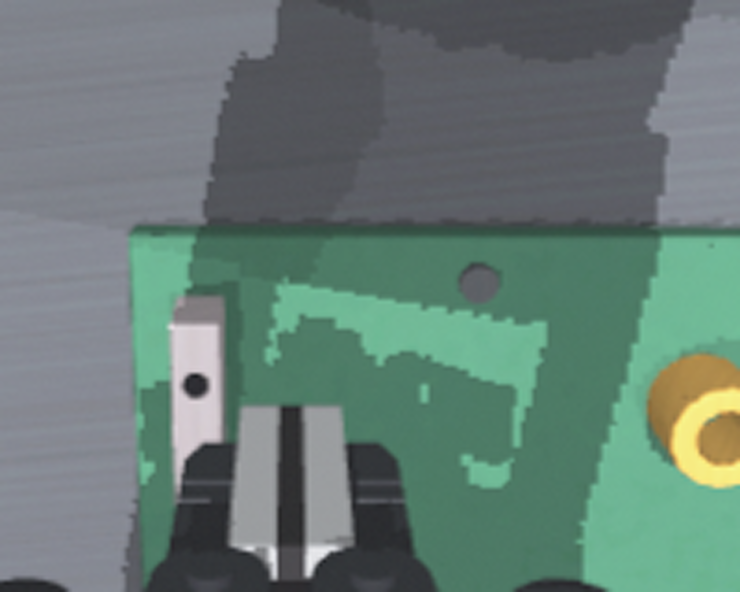

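The gripper hides the block in this view, so I'll use the top camera now that the arm is back.

```bash
python3 - <<'E'
from h import *
p=snap('top');a=cv2.cvtColor(p['image'],cv2.COLOR_RGB2BGR)[145:200,275:345]
cv2.imwrite('pics/t5.png',cv2.resize(a,None,fx=10,fy=10,interpolation=cv2.INTER_CUBIC))
v=np.load('v.npz')
for q in [(0,-40,.042),(0,4,.042),(60,-40,.042),(60,4,.042)]:print(q,((proj(p,[*(v['M']@[q[0]/1000,q[1]/1000]+v['t']),q[2]])[0]-[275,145])*10).round())
E
```

```text
(0, -40, 0.042) [503. 343.]
(0, 4, 0.042) [350. 329.]
(60, -40, 0.042) [522. 138.]
(60, 4, 0.042) [369. 124.]
```

View pics/t5.png

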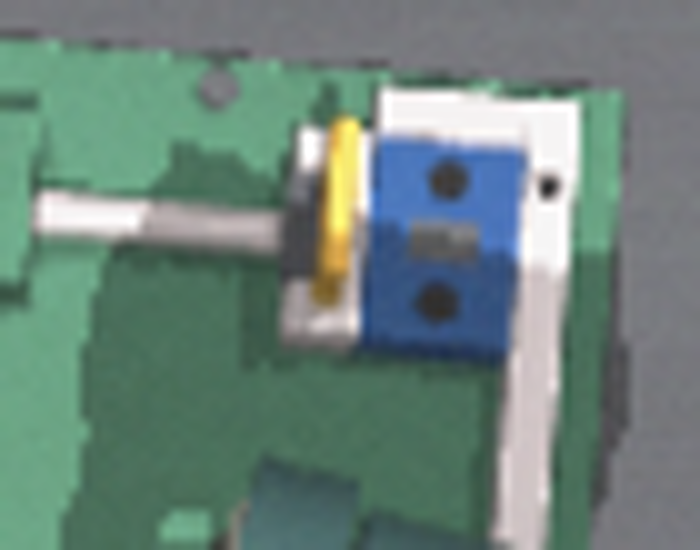

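The block is seated against the back stop, fence and jaw with no gap, and it lies square. Nothing else has been disturbed.

```bash
python3 -c "
from station import bot
print(bot.sign_off())"
```

```text
the job is handed in; nothing more can be done
None
```

The blue die block is clamped in the vice: the last top view shows it flat and square against the fence and back stop with the jaw closed on it, and I handed the job in at about 23 s with nothing else disturbed.

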